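# Push the router-table insert out with the lift and park it

### The arm

A 6-joint arm with a two-finger parallel gripper is mounted at the origin on a cart in front of the work surface, level with it; the furniture and walls round the work are solid. World frame = base frame: x ahead of the robot, y to its left, z up, the work surface at z = 0. Lengths are in m, angles in rad, forces in N, time in s.
With the tool pointing down it reaches from about 0.35 to 0.85 m from the base axis. Payload 8.1 kg.
Tool frame: the origin (TCP) lies at the very end of the fingers, on their centre line; the grasp point (between the pads) lies robot.grip_point_offset behind it (robot.grip_point_offset is the distance from the TCP to the grasp point, in m); z points along the fingers, y is the line along which they close (so a half turn about z gives the same grasp; the last joint's range is limited). The gripper opens to 93 mm and grips with 3 to 60 N. Pads are 15 mm wide; open, the fingers measure 128 mm over their backs; the gripper's body (75 mm by 188 mm) begins 65 mm behind the grasp point.
Start: joints at [1.064, 0.13, 1.488, -0, 1.523, -0.085], TCP at [0.246, 0.547, 0.219] pointing down, gripper open.
Joint ranges: [-2.96, 2.96], [-0.89, 2.26], [0.02, 2.5], [-1.34, 4.48], [0, 2.73], [-2.66, 2.66]. Speed limits (rad/s): [2.39, 2.39, 2.79, 3.14, 3.14, 3.14].

### API

Orientations are given as a rotation vector (axis times angle).
In Python, from plant import robot, eyes gives the robot as it stands. The module is installed in compiled form; this text tells all that it offers.
- The arm moves only by the tool apply_moves, never from a script. Its argument "steps" is one flat list of numbers, 7 for each row, row after row: the shift along the tool's x, y, z in units of 30 mm (1.0 is 30 mm), then the turn, a rotation vector about the tool's x, y, z in units of 6 degrees (1.0 is 6 degrees), then the opening in per cent of the stroke, from 0 (shut) to 100 (fully open). In form: [dx, dy, dz, ax, ay, az, fingers, dx, dy, dz, ax, ay, az, fingers, ...]. A call has 1 to 12 rows; each row shifts and turns the commanded pose from where the row before left it, along the tool's axes as they then stand; what a row does not reach is not made up. A row lasts 1/12 s, in which the tool goes at most 41.7 mm and 7.16 degrees, less where a joint would pass 70% of its speed; a pose out of reach is approached as far as the arm can. A call is refused whole if a number of a shift passes 1 or a number of a turn 1, either way. A call with a gripper value outside its range is refused whole. The fingers move at their own pace and stop on an object; "grip_force" is the grip in N (left out, the last holds). Time passes only in rows, so rows that do not move let the fingers close. It gives the time, the measured TCP pose, the force, the opening and the grip force at its end, in the units of the state.
- robot.read_state(): the state, without advancing time (a new reading comes with each control period).
- eyes.read_camera(name): name is "side" or "top"; returns the picture (400x640x3 uint8, red, green, blue); there is no depth.
- eyes.calibration(name): a dict with "K" (3x3 intrinsics, pixels), "R" (3x3) and "t" (3): a world point X has camera coordinates R X + t. Camera axes: x right, y down, z forward; pixel columns grow to the right and rows downward; lengths in m; the calibration is good to about 2 mm. A picture is of the moment at which its call begins. calibration takes no time and is no camera call.
- robot.close_job(): hands the job in; it is judged then, once.
Trained networks look in the newest picture that a camera, given by its name, has taken for a name from the list of things; names that differ only in an ending like _2 or _b are one class to them, and where a whole thing is asked for, a point or a joint stands for the part that bears it (a point fixed in the world has none). Each returns a list of dicts, best first, with "conf" (0 to 1); they miss things now and then, are a little off and sometimes report something else, mostly with a low value. They report only what shows in the picture. A call takes as long as a camera call. They do not tell look-alikes from the thing itself.
- eyes.search_frame(camera, thing): "rect" ([left, top, width, height] in pixels, round what is visible of it).
- eyes.place_of(camera, thing): "xy" ([column, row] in pixels: a listed point, or the origin of a listed thing).
The state is a dict: "t": time; "q": joint angles; "dq": joint speeds; "joint_torque": joint torques, N m; "tool_pos": TCP position; "orientation": TCP orientation; "force": force on the tool from outside, world axes, zero at the start; "wrist_torque": the same for the moment, N m; "opening": finger opening in m; "gripper_force": force on a finger pad.
Only numpy, scipy, OpenCV 4.12 (cv2) and the standard library are available. Lean on these libraries where they do the work, as an engineer would, in place of code of your own. Each camera call takes 0.05 s, during which the arm holds its last target. There are 200 camera calls.

### The job

Get the router table ready for a bit change from above: press the lift lever down to its stop, so that the collet pushes the flush insert disc up out of the plate, then take the disc off and lay it flat, the same face up, in the empty pocket of the insert tray. Set the disc down, do not drop it. Leave the lift up and the two spare discs in their pockets.

Things in the scene. Friction and masses are not known exactly. Their poses are not given: they have to be found in the camera images.
- lift_lever (a joint): lever on the right-hand (-y) side of the router table, 150 mm long; 0 rad: lift down, lever points up and toward the robot, 1.1 rad (63 degrees) above level; 1.1 rad: lift up at its stop, lever level, pointing toward the robot (table's -x). Pressing the lever's end down raises motor and collet nut evenly by 33 mm in all (30 mm a rad). It takes about 6 N at the grip and stays wherever it is left; it starts at or within 0.2 rad of 0. The nut meets the disc at about 0.27 rad
- lever_grip (a point): middle of the lever's round black grip: a bar 18 mm thick and 94 mm long, level, along the table's y axis, at the lever's end; the point is on the bar's axis, 80 mm out from the side of the table (the lever's arm is 60 mm nearer the table). It goes from 234 mm above the bench down to 100 mm on an arc of 150 mm radius round lever_hinge; the bar is fixed to the lever and turns with it
- lever_hinge (a point): fixed point on the lever's hinge axis, level with the middle of the grip (80 mm out from the side panel in the table's -y), 100 mm above the bench; the hinge axis is the table's y axis
- router_table: bench-top router table, fixed; box 230 mm wide (y), open at the front, under a grey top 250 mm wide (y) and 270 mm deep (x, from -125 to +145 mm), whose upper side is 180 mm above the bench. A square metal plate in its middle has a 66 mm round opening with a ledge 9.5 mm down. A fence 42 mm high stands on the top from 97 mm behind the opening's centre. Origin on the bench under the opening's centre, x away from the robot at yaw 0, z up
- plate_center (a point): centre of the plate's round opening, level with the plate's upper side, 180 mm above the bench
- insert: the insert disc to take out: black, 64 mm across, 9.5 mm thick, 12 mm hole in its middle, 45 g; starts in the plate's opening, flush with the plate, 1 mm gap round it. Origin at the centre of its underside, z up. With the lift fully up it lies loose on the collet nut (33 mm across), its underside about 15 mm above the plate's upper side
- insert_tray: wooden tray, fixed on the bench to the left of the router table, 250 mm (x) by 86 mm (y), 14 mm high, with three round pockets 69 mm across and 3 mm deep in a row along its x axis, 79 mm apart; a disc in a pocket stands 6.5 mm out of it. Origin on the bench under its middle
- empty_pocket (a point): centre of the floor of the empty pocket, the one at the tray's -x end (nearest the robot), 11 mm above the bench
- spare_a: spare disc, black, 64 mm across and 9.5 mm thick, with a 26 mm hole, in the middle pocket or the far one; origin at the centre of its underside
- spare_b: spare disc, black, 64 mm across and 9.5 mm thick, with a 42 mm hole, in the other of these two pockets; origin at the centre of its underside
Mind the look-alikes: they are no part of the job. Leave any purple or yellow look-alike of the insert alone.

How it is judged:
By the outcome, as a careful person would: the job done as asked, in the order asked, and still so for the second after the job is handed in, with the robot touching nothing.
It also fails if it takes over 53 s, if anything falls off the work surface, if the arm or the gripper's body presses on something with over 40 N, if the wrist force passes 120 N, or if a joint passes its speed limit or range.

## Working session

There is one attempt and no reset: what is moved stays moved. The work goes in short steps, Python scripts to look and compute and a tool call to move; the robot and the scene stay as the last step left them, time stands still between calls to the robot, and variables do not carry over. Pictures are saved under pics/ and viewed, at most 10 in all, crops included, and the job is handed in when it is done.

Besides the shell and the picture viewer there is one more tool, called after "Emit:" by a JSON object that holds its "op" and its "data", one argument or row to a line. apply_moves: Moves the arm, as the interface text tells. Its arguments: {"type":"object","properties":{"steps":{"type":"array"},"grip_force":{"type":"number"}},"required":["steps"]}

```bash
mkdir -p pics
cat > h.py <<'E'
import numpy as np, cv2
from plant import robot, eyes
def snap(c,n,crop=None,s=1):
    im=eyes.read_camera(c)[:,:,::-1]
    if crop: x,y,w,h=crop; im=im[y:y+h,x:x+w]
    cv2.imwrite(f'pics/{n}.png',cv2.resize(im,None,fx=s,fy=s,interpolation=cv2.INTER_CUBIC))
def ray(c,p):
    k=eyes.calibration(c); R=np.array(k['R']);t=np.array(k['t'])
    d=R.T@np.linalg.inv(k['K'])@np.array([p[0],p[1],1.]); return -R.T@t,d
def atz(c,p,z):
    o,d=ray(c,p); return o+d*(z-o[2])/d[2]
def proj(c,X):
    k=eyes.calibration(c); v=np.array(k['K'])@(np.array(k['R'])@np.array(X)+np.array(k['t'])); return v[:2]/v[2]
def tri(p1,p2):
    o,d=ray('top',p1);o2,d2=ray('side',p2)
    A=np.c_[d,-d2]; s=np.linalg.lstsq(A,o2-o,rcond=None)[0]
    a=o+d*s[0];b=o2+d2*s[1]; return (a+b)/2,np.linalg.norm(a-b)
E
python3 - <<'E'
from h import *
snap('top','t0');snap('side','s0')
for c in('top','side'):
    print(c,'cam',ray(c,(320,200))[0].round(3))
    for n in('plate_center','insert','empty_pocket','lever_grip','lever_hinge','router_table','insert_tray','spare_a'):
        print(n,[(np.round(d['xy'],1).tolist(),round(d['conf'],2)) for d in eyes.place_of(c,n)[:4]])
s=robot.read_state();print(s, robot.grip_point_offset)
E
```

```text
top cam [0.347 0.174 1.306]
plate_center [([370.7, 178.8], 0.81)]
insert [([221.8, 155.1], 0.95), ([258.6, 268.2], 0.91), ([368.3, 178.9], 0.9), ([218.1, 264.8], 0.75)]
empty_pocket [([269.5, 218.9], 0.97)]
lever_grip [([454.9, 171.3], 0.73)]
lever_hinge []
router_table []
insert_tray [([268.5, 192.3], 0.75)]
spare_a [([270.0, 194.3], 0.71), ([268.3, 163.7], 0.54)]
side cam [0.627 0.9   1.326]
plate_center [([294.0, 158.5], 0.79)]
insert [([388.9, 313.7], 0.95), ([312.5, 313.2], 0.93), ([274.3, 324.6], 0.87), ([375.2, 267.4], 0.81)]
empty_pocket [([333.8, 262.6], 0.63)]
lever_grip [([281.1, 91.6], 0.5)]
lever_hinge [([307.9, 270.9], 0.56), ([295.3, 187.8], 0.35), ([308.8, 269.6], 0.34)]
router_table [([293.0, 190.3], 0.85)]
insert_tray [([307.6, 271.7], 0.64)]
spare_a [([308.2, 268.2], 0.71), ([279.4, 271.1], 0.59), ([296.9, 190.9], 0.38)]
{'t': 0.9, 'q': array([ 1.06359360e+00,  1.30395890e-01,  1.48821010e+00, -2.38272334e-05,
        1.52299276e+00, -8.53601617e-02]), 'dq': array([ 0.00072213,  0.00035345, -0.0024061 ,  0.00146138, -0.00117178,
        0.00057387]), 'joint_torque': array([-1.11433112e-04, -5.59772587e+01, -4.92046845e+01,  7.67614902e-02,
        2.28857109e-02, -2.01038563e-05]), 'tool_pos': array([0.24563232, 0.54741863, 0.21863212]), 'orientation': array([ 6.57720380e-01,  3.07194994e+00, -2.00684478e-05]), 'force': array([ 0.24418318,  0.37920453, -0.21548905]), 'wrist_torque': array([-0.0199805 ,  0.04411526,  0.02127418]), 'gripper_force': 0.0, 'opening': 0.09319544560954808} 0.0188
```

View pics/t0.png

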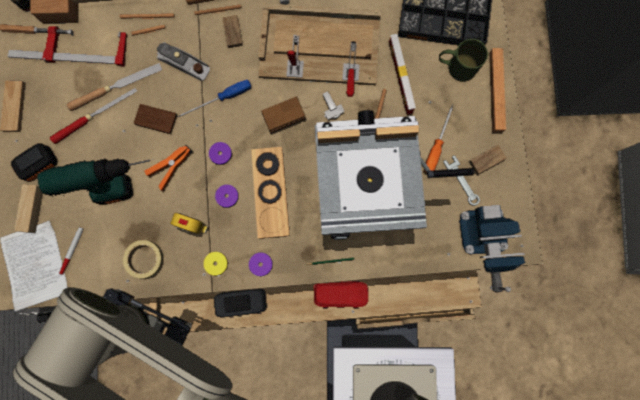

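View pics/s0.png

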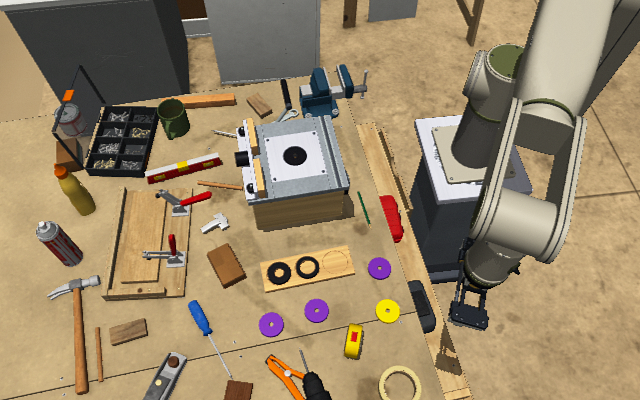

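Run:
```python
from h import *
print('plate',tri((370.7,178.8),(294,158.5)),atz('top',(370.7,178.8),.18),atz('side',(294,158.5),.18))
print('pocket',tri((269.5,218.9),(333.8,262.6)),atz('top',(269.5,218.9),.011))
print('spares',atz('top',(270,194.3),.011),atz('top',(268.3,163.7),.011))
print('grip',tri((454.9,171.3),(281.1,91.6)))
```

```text
plate (array([0.5751641 , 0.0672331 , 0.15810497]), np.float64(0.0003701526331830992)) [0.57063779 0.06933375 0.18      ] [0.57629113 0.0827488  0.18      ]
pocket (array([0.49390833, 0.33117736, 0.01729435]), np.float64(0.005266916020811053)) [0.49213818 0.33286304 0.011     ]
spares [0.56067066 0.33272337 0.011     ] [0.6474232  0.33905497 0.011     ]
grip (array([ 0.5857556 , -0.12514484,  0.21873884]), np.float64(0.010796100366125725))
```

Top view: the insert is the black disc in the plate at (370,179), empty pocket (270,219), spares (270,190)/(267,163), lever grip bar around (450,171). Candidates that could be mistaken for the insert are the purple discs (220,153), (227,196), (260,264), the yellow disc (215,264), and the black spares. I choose the black disc with the small hole, in the plate.

Run:
```python
from h import *
im=eyes.read_camera('top')
g=cv2.cvtColor(im,cv2.COLOR_RGB2GRAY)
def blobs(m,x,y,w,h,lo,hi):
    c,_=cv2.findContours(m[y:y+h,x:x+w].astype(np.uint8),cv2.RETR_EXTERNAL,cv2.CHAIN_APPROX_NONE)
    return [k+np.array([x,y]) for k in c if lo<cv2.contourArea(k)<hi]
for k in blobs(g<80,345,155,50,50,200,2000):
    (cx,cy),ax,_=cv2.fitEllipse(k);print('disc',cx,cy,ax,atz('top',(cx,cy),.18))
for k in blobs(g<70,252,148,36,58,100,2000):
    (cx,cy),ax,_=cv2.fitEllipse(k);print('spare',cx,cy,ax,atz('top',(cx,cy),.0205))
for k in blobs(g>190,325,140,95,85,2000,9000):
    b=cv2.boxPoints(cv2.minAreaRect(k)); P=np.array([atz('top',p,.18) for p in b]); print('plate',P.round(3).tolist(),P.mean(0), np.degrees(np.arctan2(*(P[1]-P[0])[[1,0]])))
for k in blobs(g<45,420,160,60,25,60,2000):
    r=cv2.minAreaRect(k);print('grip',r, [atz('top',p,.234).round(3).tolist() for p in cv2.boxPoints(r)])
for p in((460,208),(460,250),(485,205),(520,250)): print('vise',p,atz('top',p,.0).round(3),atz('top',p,.1).round(3))
im2=eyes.read_camera('side')
a=cv2.resize(im[130:280,240:540],None,fx=2.6,fy=2.6,interpolation=2)[:, :, ::-1]
cv2.imwrite('pics/c1.png',a)
b=cv2.resize(im2[60:210,220:400],None,fx=4,fy=4,interpolation=2)[:, :, ::-1];cv2.imwrite('pics/c2.png',b)
```

```text
disc 369.5880432128906 179.0333251953125 (24.43639373779297, 25.081905364990234) [0.57006657 0.07201822 0.18      ]
spare 269.35357666015625 191.4389190673828 (21.34596061706543, 21.964323043823242) [0.56708374 0.33348383 0.0205    ]
spare 267.302978515625 163.70355224609375 (20.923629760742188, 21.800050735473633) [0.64521203 0.34061635 0.0205    ]
plate [[0.64, 0.151, 0.18], [0.65, -0.0, 0.18], [0.502, -0.007, 0.18], [0.491, 0.141, 0.18]] [0.57085952 0.07109901 0.18      ] -85.89914351322169
grip ((450.4098815917969, 171.53936767578125), (13.163460731506348, 52.0138053894043), 78.92979431152344) [[0.58, -0.047, 0.234], [0.604, -0.165, 0.234], [0.573, -0.169, 0.234], [0.55, -0.052, 0.234]]
vise (460, 208) [ 0.524 -0.193  0.   ] [ 0.511 -0.164  0.1  ]
vise (460, 250) [ 0.409 -0.188  0.   ] [ 0.404 -0.16   0.1  ]
vise (485, 205) [ 0.532 -0.262  0.   ] [ 0.518 -0.228  0.1  ]
vise (520, 250) [ 0.409 -0.35   0.   ] [ 0.404 -0.31   0.1  ]
```

View pics/c1.png

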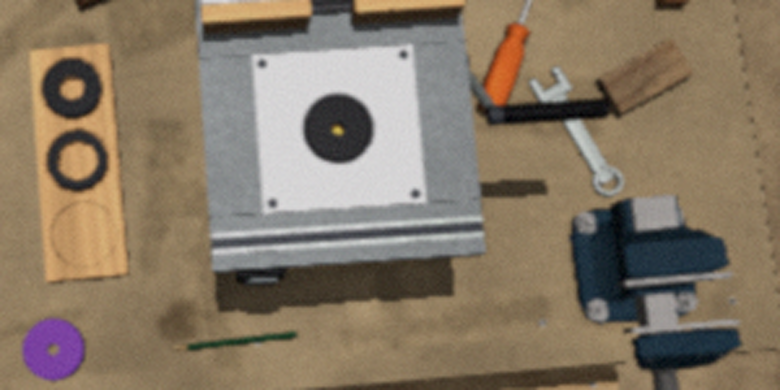

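View pics/c2.png

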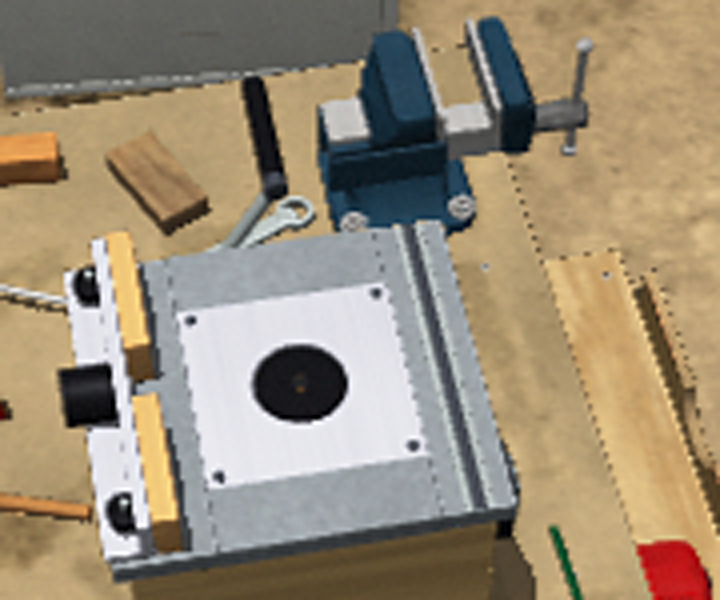

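Crops: the chosen insert is black with a small hole, at (369.6,179), and the table is yawed about 4°. The grip bar runs from its collar at (429,175) to its free end at (474,171); the vise sits in front of it, so I'll keep clear of that.

Run:
```python
from h import *
th=np.radians(4.1); R=np.array([[np.cos(th),-np.sin(th)],[np.sin(th),np.cos(th)]]); P=np.array([.5705,.0718])
print('endpoint', tri((473.8,170.8),(283.3,79.0)))
for p2 in((285,91),(284.5,89)):
    X,e=tri((455,171.9),p2); print(X,e, R.T@(X[:2]-P), proj('top',X),proj('side',X))
for c,p in(('top',(455,171.9)),('side',(285,91))):
    o,d=ray(c,p); ol=R.T@(o[:2]-P); dl=R.T@d[:2]; s=(-.195-ol[1])/dl[1]; print(c,(ol+s*dl),o[2]+s*d[2])
# empty pocket extrapolated
print('pocket', np.array([.56708,.33348])*2-np.array([.64521,.34062]))
from scipy.spatial.transform import Rotation as Ro
print(Ro.from_rotvec(robot.read_state()['orientation']).as_matrix().round(3))
```

```text
endpoint (array([ 0.57957185, -0.162754  ,  0.23251169]), np.float64(0.0017139485062656697))
[ 0.57855671 -0.12141516  0.2265634 ] 0.0022420911652727676 [-0.00577829 -0.19329671] [455.18977431 171.4463561 ] [285.36711404  91.14860585]
[ 0.5781811  -0.1196042   0.23574242] 0.005556829326183668 [-0.00602347 -0.19146354] [455.46919747 170.76438157] [285.4167388   89.36754174]
top [-0.00529218 -0.195     ] 0.21871804241108372
side [-0.00495478 -0.195     ] 0.22553987026477906
pocket [0.48895 0.32634]
[[-0.912  0.409  0.   ]
 [ 0.409  0.912 -0.   ]
 [-0.     0.    -1.   ]]
```

Emit:
{"op": "apply_moves", "data": {
  "steps": [0, 0, -0.34, 0, 0, 0.935, 100, 0, 0, -0.34, 0, 0, 0.935, 100, 0, 0, -0.34, 0, 0, 0.935, 100, 0, 0, -0.34, 0, 0, 0.935, 100, 0, 0, -0.34, 0, 0, 0.935, 100, 0, 0, -0.34, 0, 0, 0.935, 100, 0, 0, -0.34, 0, 0, 0.935, 100, 0, 0, -0.34, 0, 0, 0.935, 100, 0, 0, -0.34, 0, 0, 0.935, 100, 0, 0, -0.34, 0, 0, 0.935, 100, 0, 0, -0.34, 0, 0, 0.935, 100]
}}

```text
t: 1.92
tool_pos: [0.2456, 0.5474, 0.3314]
orientation: [2.146, 2.295, 0.0]
force: [-0.3, -0.4, 0.3]
opening: 0.0929
gripper_force: 0.0
```

Emit:
{"op": "apply_moves", "data": {
  "steps": [-0.96, 0.39, 0, 0, 0, 0, 100, -0.96, 0.39, 0, 0, 0, 0, 100, -0.96, 0.39, 0, 0, 0, 0, 100, -0.96, 0.39, 0, 0, 0, 0, 100, -0.96, 0.39, 0, 0, 0, 0, 100, -0.96, 0.39, 0, 0, 0, 0, 100, -0.96, 0.39, 0, 0, 0, 0, 100, -0.96, 0.39, 0, 0, 0, 0, 100, -0.96, 0.39, 0, 0, 0, 0, 100, -0.96, 0.39, 0, 0, 0, 0, 100, -0.96, 0.39, 0, 0, 0, 0, 100, -0.96, 0.39, 0, 0, 0, 0, 100]
}}

```text
t: 2.92
tool_pos: [0.4109, 0.2114, 0.3311]
orientation: [2.14, 2.3, 0.001]
force: [0.8, 0.6, -0.3]
opening: 0.0932
gripper_force: 0.0
```

Emit:
{"op": "apply_moves", "data": {
  "steps": [-0.96, 0.39, 0, 0, 0, 0, 100, -0.96, 0.39, 0, 0, 0, 0, 100, -0.96, 0.39, 0, 0, 0, 0, 100, -0.96, 0.39, 0, 0, 0, 0, 100, -0.96, 0.39, 0, 0, 0, 0, 100, -0.96, 0.39, 0, 0, 0, 0, 100, -0.96, 0.39, 0, 0, 0, 0, 100, -0.96, 0.39, 0, 0, 0, 0, 100, -0.96, 0.39, 0, 0, 0, 0, 100, -0.96, 0.39, 0, 0, 0, 0, 100, -0.96, 0.39, 0, 0, 0, 0, 100, -0.5, 0.2, 0, 0, 0, 0, 100]
}}

```text
t: 3.92
tool_pos: [0.5694, -0.1115, 0.3303]
orientation: [2.142, 2.298, -0.001]
force: [-0.0, -0.4, 0.6]
opening: 0.0928
gripper_force: 0.0
```

```bash
cat >> h.py <<'E'
from scipy.spatial.transform import Rotation as Ro
TH=np.radians(4.1)
def go(target,yaw=None):
    "shift in tool axes (units) to world target; yaw = wanted world angle of tool y, deg"
    s=robot.read_state(); M=Ro.from_rotvec(s['orientation']).as_matrix()
    print('t',round(s['t'],2),'tcp',s['tool_pos'].round(4),'yaw',np.degrees(np.arctan2(M[1,1],M[0,1])).round(2),'tilt',np.degrees(M[:2,2]).round(2),'F',s['force'].round(1),'open',round(s['opening'],4),'gf',round(s['gripper_force'],1))
    print('units',(M.T@(np.array(target)-s['tool_pos'])/.03).round(2))
E
python3 - <<'E'
from h import *
go((.579,-.123,.21))
E
```

```text
t 3.92 tcp [ 0.5694 -0.1115  0.3303] yaw 4.01 tilt [-0.02 -0.04] F [-0.  -0.4  0.6] open 0.0928 gf 0.0
units [-0.4   0.29  4.01]
```

Emit:
{"op": "apply_moves", "data": {
  "steps": [-0.4, 0.29, 0.8, 0, 0, 0, 100, 0, 0, 0.8, 0, 0, 0, 100, 0, 0, 0.8, 0, 0, 0, 100, 0, 0, 0.8, 0, 0, 0, 100, 0, 0, 0.7, 0, 0, 0, 100, 0, 0, 0, 0, 0, 0, 100]
}}

```text
t: 4.42
tool_pos: [0.5755, -0.1191, 0.2082]
orientation: [-2.135, -2.294, 0.006]
force: [-0.6, 0.2, -0.2]
opening: 0.0926
gripper_force: 0.0
```

Run:
```python
from h import *
go((.579,-.123,.212))
im=eyes.read_camera('top')[120:220,400:520,::-1]; b=eyes.read_camera('side')[50:150,230:350,::-1]
cv2.imwrite('pics/c3.png',cv2.resize(np.hstack([im,b]),None,fx=3.3,fy=3.3,interpolation=2))
```

```text
t 4.42 tcp [ 0.5755 -0.1191  0.2082] yaw 4.11 tilt [-0.45  0.13] F [-0.6  0.2 -0.2] open 0.0926 gf 0.0
units [-0.14  0.11 -0.13]
```

View pics/c3.png

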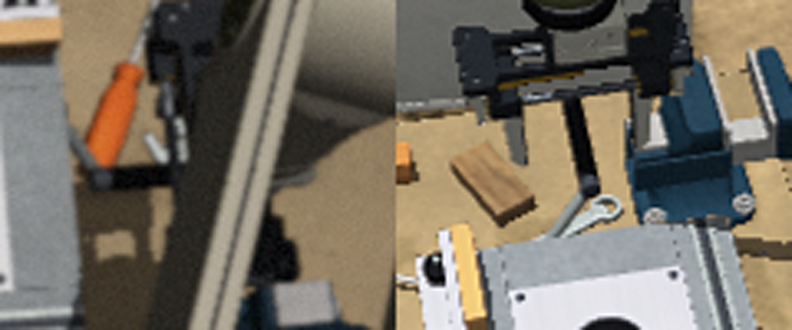

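The side crop shows the fingers straddling the black bar, with tips at about (515,160) and (640,150) and the bar at (575,140). Closing.

Emit:
{"op": "apply_moves", "data": {
  "steps": [0, 0, 0, 0, 0, 0, 0, 0, 0, 0, 0, 0, 0, 0, 0, 0, 0, 0, 0, 0, 0, 0, 0, 0, 0, 0, 0, 0, 0, 0, 0, 0, 0, 0, 0, 0, 0, 0, 0, 0, 0, 0, 0, 0, 0, 0, 0, 0, 0, 0, 0, 0, 0, 0, 0, 0],
  "grip_force": 35
}}

```text
t: 5.18
tool_pos: [0.5782, -0.1198, 0.2138]
orientation: [-2.14, -2.3, 0.0]
force: [0.7, 0.3, 0.2]
opening: 0.0443
gripper_force: 0.0
```

Run:
```python
from h import *
go((.579,-.123,.212))
X=eyes.place_of('side','lever_grip')[:2]; print(X)
for h0 in (.215,.22,.225,.23):
    a0=np.arcsin((h0-.1)/.15)
    a=np.linspace(a0,-0.03,13); p=np.c_[-.15*np.cos(a),.15*np.sin(a)]; d=np.diff(p,axis=0)/.03
    print(h0,a0.round(3),(p[-1]-p[0]).round(4))
print(d.round(2).tolist())
```

```text
t 5.18 tcp [ 0.5782 -0.1198  0.2138] yaw 4.13 tilt [-0.  0.] F [0.7 0.3 0.2] open 0.0443 gf 0.0
units [-0.11  0.02  0.06]
[{'xy': [283.7, 89.5], 'conf': 0.61}]
0.215 0.874 [-0.0536 -0.1195]
0.22 0.927 [-0.0599 -0.1245]
0.225 0.985 [-0.067  -0.1295]
0.23 1.048 [-0.0751 -0.1345]
[[-0.38, -0.24], [-0.36, -0.27], [-0.33, -0.31], [-0.3, -0.33], [-0.27, -0.36], [-0.24, -0.38], [-0.2, -0.4], [-0.16, -0.42], [-0.13, -0.43], [-0.09, -0.44], [-0.05, -0.45], [-0.01, -0.45]]
```

Emit:
{"op": "apply_moves", "data": {
  "steps": [0, 0, 0, 0, 0, 0, 0, 0, 0, 0, 0, 0, 0, 0, 0, 0, 0, 0, 0, 0, 0, 0, 0, 0, 0, 0, 0, 0, 0, 0, 0, 0, 0, 0, 0, 0, 0, 0, 0, 0, 0, 0]
}}

```text
t: 5.73
tool_pos: [0.5777, -0.1199, 0.2139]
orientation: [-2.14, -2.299, 0.001]
force: [-5.5, 0.4, 2.6]
opening: 0.0172
gripper_force: 35.0
```

Run:
```python
from h import *
go((.579,-.123,.212))
```

```text
t 5.73 tcp [ 0.5777 -0.1199  0.2139] yaw 4.12 tilt [-0.06 -0.  ] F [-5.5  0.4  2.6] open 0.0172 gf 35.0
units [-0.11  0.03  0.06]
```

Emit:
{"op": "apply_moves", "data": {
  "steps": [0, -0.21, 0.14, 0, 0, 0, 0, 0, -0.2, 0.15, 0, 0, 0, 0, 0, -0.19, 0.16, 0, 0, 0, 0, 0, -0.18, 0.17, 0, 0, 0, 0, 0, -0.175, 0.18, 0, 0, 0, 0, 0, -0.165, 0.19, 0, 0, 0, 0]
}}

```text
t: 6.23
tool_pos: [0.5459, -0.1221, 0.1864]
orientation: [2.137, 2.298, 0.004]
force: [-3.4, 3.0, 12.3]
opening: 0.0169
gripper_force: 35.0
```

Run:
```python
from h import *
go((.579,-.123,.212))
```

```text
t 6.23 tcp [ 0.5459 -0.1221  0.1864] yaw 4.14 tilt [ 0.26 -0.02] F [-3.4  3.  12.3] open 0.0169 gf 35.0
units [-0.11  1.1  -0.85]
```

Emit:
{"op": "apply_moves", "data": {
  "steps": [0, -0.155, 0.195, 0, 0, 0, 0, 0, -0.145, 0.2, 0, 0, 0, 0, 0, -0.135, 0.21, 0, 0, 0, 0, 0, -0.125, 0.215, 0, 0, 0, 0, 0, -0.115, 0.22, 0, 0, 0, 0, 0, -0.1, 0.225, 0, 0, 0, 0]
}}

```text
t: 6.73
tool_pos: [0.52, -0.1238, 0.147]
orientation: [-2.139, -2.299, 0.002]
force: [-16.6, 1.3, 12.7]
opening: 0.0169
gripper_force: 35.0
```

Emit:
{"op": "apply_moves", "data": {
  "steps": [0, -0.09, 0.23, 0, 0, 0, 0, 0, -0.08, 0.235, 0, 0, 0, 0, 0, -0.07, 0.24, 0, 0, 0, 0, 0, -0.055, 0.245, 0, 0, 0, 0, 0, -0.045, 0.25, 0, 0, 0, 0, 0, -0.03, 0.25, 0, 0, 0, 0]
}}

```text
t: 7.23
tool_pos: [0.5059, -0.1246, 0.101]
orientation: [-2.135, -2.294, 0.009]
force: [-22.4, -0.8, 8.2]
opening: 0.0172
gripper_force: 35.0
```

Run:
```python
from h import *
go((.5089,-.1281,.086))
```

```text
t 7.23 tcp [ 0.5059 -0.1246  0.101 ] yaw 4.11 tilt [-0.54  0.04] F [-22.4  -0.8   8.2] open 0.0172 gf 35.0
units [-0.12  0.1   0.5 ]
```

Emit:
{"op": "apply_moves", "data": {
  "steps": [0, -0.12, 0.15, 0, 0, 0, 0, 0, -0.04, 0.15, 0, 0, 0, 0, 0, 0, 0.12, 0, 0, 0, 0, 0, 0, 0, 0, 0, 0, 0]
}}

```text
t: 7.57
tool_pos: [0.5045, -0.1247, 0.0891]
orientation: [-2.139, -2.298, 0.001]
force: [-4.3, -0.0, -0.8]
opening: 0.0168
gripper_force: 35.0
```

Run:
```python
from h import *
go((.5089,-.1281,.081))
p=[eyes.place_of(c,'lever_grip')[:1] for c in('side','top')]; print(p)
print(proj('side',(.5089,-.1281,.1)),proj('side',(.5089,-.1281,.12)))
b=eyes.read_camera('side')[70:200,220:380,::-1]
cv2.imwrite('pics/c4.png',cv2.resize(b,None,fx=4,fy=4,interpolation=2))
```

```text
t 7.57 tcp [ 0.5045 -0.1247  0.0891] yaw 4.12 tilt [-0.12  0.04] F [-4.3 -0.  -0.8] open 0.0168 gf 35.0
units [-0.12  0.14  0.27]
[[{'xy': [283.7, 89.5], 'conf': 0.61}], [{'xy': [455.6, 169.0], 'conf': 0.62}]]
[309.49392851 116.03033978] [309.46751284 111.75064063]
```

View pics/c4.png

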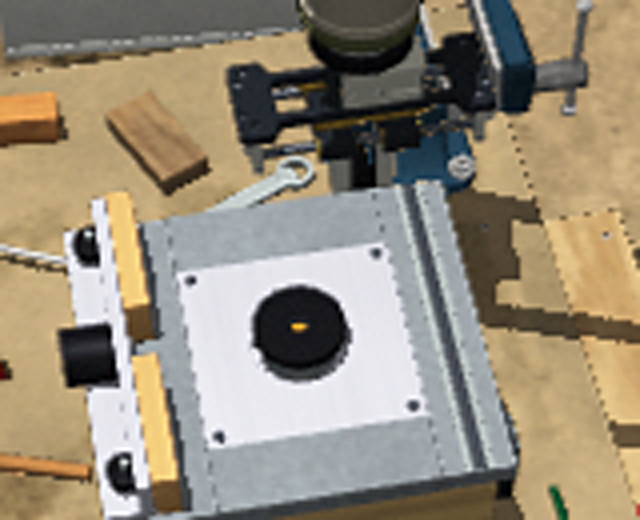

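The disc has risen out of the plate, at crop (300,325), i.e. px (295,151). Now press on until I feel the stop.

Emit:
{"op": "apply_moves", "data": {
  "steps": [0, 0, 0.1, 0, 0, 0, 0, 0, 0, 0.1, 0, 0, 0, 0, 0, 0, 0, 0, 0, 0, 0]
}}

```text
t: 7.97
tool_pos: [0.5041, -0.1248, 0.083]
orientation: [-2.138, -2.298, 0.002]
force: [-6.5, 0.2, 1.1]
opening: 0.017
gripper_force: 35.0
```

Emit:
{"op": "apply_moves", "data": {
  "steps": [0, 0, 0.1, 0, 0, 0, 0, 0, 0, 0.1, 0, 0, 0, 0, 0, 0, 0, 0, 0, 0, 0]
}}

```text
t: 8.22
tool_pos: [0.5039, -0.1247, 0.0769]
orientation: [-2.138, -2.298, 0.003]
force: [-7.7, -0.9, -0.2]
opening: 0.0172
gripper_force: 35.0
```

Run:
```python
from h import *
go((.5089,-.1281,.081))
```

```text
t 8.22 tcp [ 0.5039 -0.1247  0.0769] yaw 4.12 tilt [-0.19  0.04] F [-7.7 -0.9 -0.2] open 0.0172 gf 35.0
units [-0.12  0.16 -0.14]
```

Emit:
{"op": "apply_moves", "data": {
  "steps": [0, 0, 0.1, 0, 0, 0, 0, 0, 0, 0.1, 0, 0, 0, 0]
}}

```text
t: 8.38
tool_pos: [0.5041, -0.125, 0.0745]
orientation: [-2.138, -2.298, 0.004]
force: [-30.8, 4.5, 49.1]
opening: 0.0169
gripper_force: 35.0
```

Emit:
{"op": "apply_moves", "data": {
  "steps": [0, 0, 0.1, 0, 0, 0, 0, 0, 0, 0.1, 0, 0, 0, 0]
}}

```text
t: 8.55
tool_pos: [0.5043, -0.1264, 0.0705]
orientation: [-2.139, -2.3, 0.006]
force: [-35.9, -0.4, 51.7]
opening: 0.0171
gripper_force: 35.0
```

Run:
```python
from h import *
go((.5089,-.1281,.081))
k=cv2.cvtColor(eyes.read_camera('side')[135:175,270:320],cv2.COLOR_RGB2GRAY)
c,_=cv2.findContours((k<60).astype(np.uint8),0,1);c=max(c,key=cv2.contourArea);e=cv2.boundingRect(c);print(e)
for z in(.18,.2,.2045):print(z,proj('side',(.5705,.0718,z)))
```

```text
t 8.55 tcp [ 0.5043 -0.1264  0.0705] yaw 4.14 tilt [-0.19 -0.14] F [-35.9  -0.4  51.7] open 0.0171 gf 35.0
units [-0.07  0.15 -0.35]
(14, 6, 23, 24)
0.18 [295.69264296 155.05461169]
0.2 [295.49379257 150.71156471]
0.2045 [295.44837787 149.71967237]
```

The force has jumped to about 50 N, so this is the stop. Releasing and going up.

Emit:
{"op": "apply_moves", "data": {
  "steps": [0, 0, 0, 0, 0, 0, 100, 0, 0, 0, 0, 0, 0, 100, 0, 0, 0, 0, 0, 0, 100, 0, 0, 0, 0, 0, 0, 100, 0, 0, 0, 0, 0, 0, 100, 0, 0, 0, 0, 0, 0, 100, 0, 0, -0.4, 0, 0, 0, 100, 0, 0, -0.8, 0, 0, 0, 100, 0, 0, -0.9, 0, 0, 0, 100, 0, 0, -0.9, 0, 0, 0, 100, 0, 0, -0.9, 0, 0, 0, 100, 0, 0, -0.9, 0, 0, 0, 100]
}}

```text
t: 9.6
tool_pos: [0.5056, -0.1249, 0.2123]
orientation: [2.14, 2.3, 0.0]
force: [0.4, 0.7, 0.5]
opening: 0.0911
gripper_force: 0.0
```

Emit:
{"op": "apply_moves", "data": {
  "steps": [0, 0, -0.9, 0, 0, 0, 100, 0, 0, -0.9, 0, 0, 0, 100, 0, 0, -0.9, 0, 0, 0, 100, 0, 0, -0.9, 0, 0, 0, 100, 0, 0, 0, 0, 0, 0, 100]
}}

```text
t: 10.02
tool_pos: [0.5076, -0.1256, 0.3258]
orientation: [2.134, 2.293, 0.006]
force: [0.4, -0.1, 0.9]
opening: 0.0931
gripper_force: 0.0
```

Run:
```python
from h import *
go((.5705,.0718,.30))
a=eyes.read_camera('top'); b=eyes.read_camera('side')
cv2.imwrite('pics/c5.png',cv2.resize(np.hstack([a[130:260,340:480],b[70:200,220:360]])[:,:,::-1],None,fx=2.8,fy=2.8,interpolation=2))
```

```text
t 10.02 tcp [ 0.5076 -0.1256  0.3258] yaw 4.13 tilt [ 0.54 -0.19] F [ 0.4 -0.1  0.9] open 0.0931 gf 0.0
units [6.42 2.56 0.86]
```

View pics/c5.png

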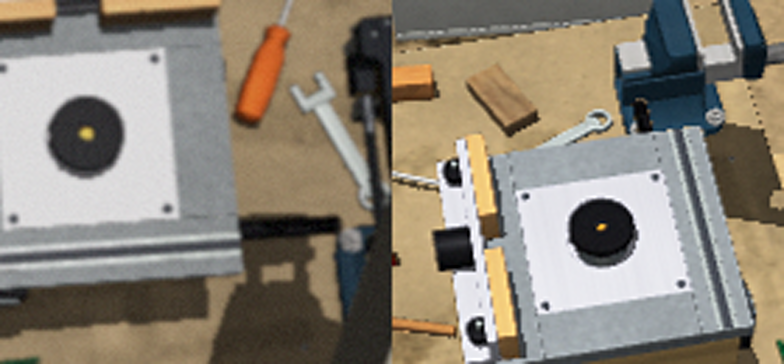

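The lever is level (bar at crop (290,227)) and the disc stands proud of the plate at crop (87,135) / (602,227).

Run:
```python
from h import *
print(robot.read_state()['q'].round(2))
for c,(x,y,w,h) in(('top',(350,160,42,42)),('side',(270,135,50,40))):
    im=eyes.read_camera(c)
    g=cv2.cvtColor(im,cv2.COLOR_RGB2GRAY)[y:y+h,x:x+w]
    k,_=cv2.findContours((g<70).astype(np.uint8),0,1);k=max(k,key=cv2.contourArea)
    (cx,cy),ax,_=cv2.fitEllipse(k); print(c,cx+x,cy+y,ax,atz(c,(cx+x,cy+y),.2045 if c=='top' else .2),cv2.boundingRect(k))
    hsv=cv2.cvtColor(im,cv2.COLOR_RGB2HSV)[y:y+h,x:x+w]; m=(hsv[...,1]>120)&(hsv[...,2]>100); yy,xx=np.nonzero(m)
    if len(xx): print('hole',xx.mean()+x,yy.mean()+y,len(xx),atz(c,(xx.mean()+x,yy.mean()+y),.203))
```

```text
[-0.34 -0.11  1.54  0.    1.7  -0.41]
top 370.1859359741211 178.05212593078613 (24.69573974609375, 25.915212631225586) [0.56756818 0.07279365 0.2045    ] (8, 5, 26, 27)
hole 370.7 177.15 20 [0.57003974 0.07141471 0.203     ]
side 294.6598129272461 152.4432888031006 (21.98311424255371, 23.249589920043945) [0.57333885 0.07728519 0.2       ] (14, 6, 23, 24)
hole 294.5 150.5 6 [0.57323826 0.07298197 0.203     ]
```

Emit:
{"op": "apply_moves", "data": {
  "steps": [0.8, 0.32, 0, 0, 0, 0, 100, 0.8, 0.32, 0, 0, 0, 0, 100, 0.8, 0.32, 0, 0, 0, 0, 100, 0.8, 0.32, 0, 0, 0, 0, 100, 0.8, 0.32, 0, 0, 0, 0, 100, 0.8, 0.32, 0, 0, 0, 0, 100, 0.8, 0.32, 0, 0, 0, 0, 100, 0.8, 0.32, 0, 0, 0, 0, 100]
}}

```text
t: 10.88
tool_pos: [0.5679, 0.0733, 0.3161]
orientation: [-2.139, -2.298, 0.004]
force: [0.2, 0.2, 1.1]
opening: 0.0928
gripper_force: 0.0
```

Emit:
{"op": "apply_moves", "data": {
  "steps": [0, 0, 0, 0, 0, -1, 90, 0, 0, 0, 0, 0, -1, 90, 0, 0, 0, 0, 0, -1, 90, 0, 0, 0, 0, 0, -1, 90, 0, 0, 0, 0, 0, -1, 90, 0, 0, 0, 0, 0, -1, 90, 0, 0, 0, 0, 0, -1, 90, 0, 0, 0, 0, 0, -1, 90, 0, 0, 0, 0, 0, -1, 90, 0, 0, 0, 0, 0, -1, 90, 0, 0, 0, 0, 0, -1, 90, 0, 0, 0, 0, 0, -1, 90]
}}

```text
t: 11.88
tool_pos: [0.5677, 0.072, 0.3161]
orientation: [-0.371, -3.116, 0.001]
force: [-0.6, -0.0, 0.0]
opening: 0.0836
gripper_force: 0.0
```

Emit:
{"op": "apply_moves", "data": {
  "steps": [0, 0, 0, 0, 0, -1, 100, 0, 0, 0, 0, 0, -1, 100, 0, 0, 0, 0, 0, -1, 100, 0, 0, 0, 0, 0, 0, 100, 0, 0, 0, 0, 0, 0, 100, 0, 0, 0, 0, 0, 0, 100]
}}

```text
t: 12.38
tool_pos: [0.5681, 0.072, 0.3171]
orientation: [0.108, -3.138, 0.0]
force: [0.3, -0.1, -0.4]
opening: 0.0927
gripper_force: 0.0
```

Run:
```python
from h import *
go((.5705,.0725,.1995))
```

```text
t 12.38 tcp [0.5681 0.072  0.3171] yaw 93.92 tilt [-0.09 -0.  ] F [ 0.3 -0.1 -0.4] open 0.0927 gf 0.0
units [-0.09  0.01  3.92]
```

Emit:
{"op": "apply_moves", "data": {
  "steps": [-0.09, 0, 0.7, 0, 0, 0, 100, 0, 0, 0.8, 0, 0, 0, 100, 0, 0, 0.8, 0, 0, 0, 100, 0, 0, 0.7, 0, 0, 0, 100, 0, 0, 0.4, 0, 0, 0, 100, 0, 0, 0, 0, 0, 0, 100, 0, 0, 0, 0, 0, 0, 100, 0, 0, 0, 0, 0, 0, 100]
}}

```text
t: 13.05
tool_pos: [0.5719, 0.0722, 0.2178]
orientation: [-0.112, 3.138, -0.0]
force: [-0.2, -0.3, 0.1]
opening: 0.093
gripper_force: 0.0
```

Run:
```python
from h import *
go((.5705,.0725,.1995))
a=eyes.read_camera('top'); b=eyes.read_camera('side')
cv2.imwrite('pics/c6.png',cv2.resize(np.hstack([a[130:230,320:440],b[110:210,230:350]])[:,:,::-1],None,fx=3.3,fy=3.3,interpolation=2))
```

```text
t 13.05 tcp [0.5719 0.0722 0.2178] yaw 94.09 tilt [0.12 0.  ] F [-0.2 -0.3  0.1] open 0.093 gf 0.0
units [0.05 0.01 0.61]
```

View pics/c6.png

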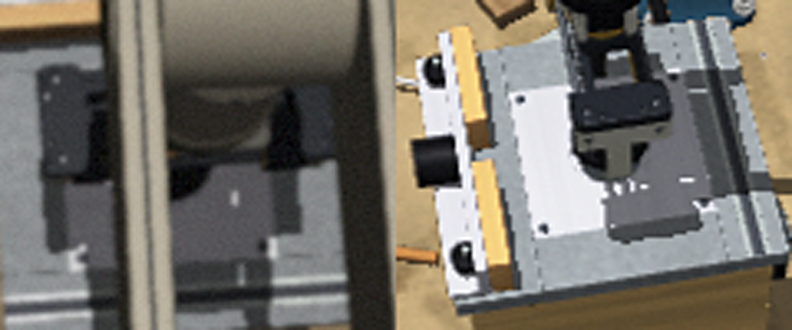

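Fingers are either side of the disc, and the view is mostly hidden by the arm. Finishing the descent and gripping.

Emit:
{"op": "apply_moves", "data": {
  "steps": [0.04, 0, 0.3, 0, 0, 0, 100, 0, 0, 0.3, 0, 0, 0, 100, 0, 0, 0, 0, 0, 0, 100, 0, 0, 0, 0, 0, 0, 100],
  "grip_force": 15
}}

```text
t: 13.48
tool_pos: [0.5692, 0.0721, 0.1968]
orientation: [0.113, -3.137, -0.0]
force: [0.2, 0.1, 0.0]
opening: 0.0932
gripper_force: 0.0
```

Run:
```python
from h import *
go((.5705,.0725,.1995))
```

```text
t 13.48 tcp [0.5692 0.0721 0.1968] yaw 94.12 tilt [-0.13 -0.  ] F [0.2 0.1 0. ] open 0.0932 gf 0.0
units [-0.04  0.01 -0.09]
```

Emit:
{"op": "apply_moves", "data": {
  "steps": [-0.03, 0, -0.09, 0, 0, 0, 100, 0, 0, 0, 0, 0, 0, 100, 0, 0, 0, 0, 0, 0, 100]
}}

```text
t: 13.73
tool_pos: [0.5713, 0.0722, 0.2015]
orientation: [-0.113, 3.138, 0.0]
force: [0.4, 0.3, -0.3]
opening: 0.0933
gripper_force: 0.0
```

Emit:
{"op": "apply_moves", "data": {
  "steps": [0, 0, 0, 0, 0, 0, 100]
}}

```text
t: 13.82
tool_pos: [0.5711, 0.0722, 0.2012]
orientation: [-0.113, 3.139, 0.0]
force: [-0.8, 0.7, 0.9]
opening: 0.0932
gripper_force: 0.0
```

Emit:
{"op": "apply_moves", "data": {
  "steps": [0, 0, 0.06, 0, 0, 0, 100, 0, 0, 0, 0, 0, 0, 50, 0, 0, 0, 0, 0, 0, 50, 0, 0, 0, 0, 0, 0, 50, 0, 0, 0, 0, 0, 0, 50, 0, 0, 0, 0, 0, 0, 50, 0, 0, 0, 0, 0, 0, 50, 0, 0, 0, 0, 0, 0, 50, 0, 0, 0, 0, 0, 0, 50],
  "grip_force": 15
}}

```text
t: 14.57
tool_pos: [0.5709, 0.0722, 0.199]
orientation: [-0.113, 3.14, -0.0]
force: [0.0, -0.1, -0.9]
opening: 0.0636
gripper_force: 15.0
```

Emit:
{"op": "apply_moves", "data": {
  "steps": [0, 0, 0, 0, 0, 0, 50, 0, 0, 0, 0, 0, 0, 50]
}}

```text
t: 14.73
tool_pos: [0.5709, 0.0722, 0.199]
orientation: [0.113, -3.14, 0.0]
force: [0.9, 0.1, 0.3]
opening: 0.0631
gripper_force: 15.0
```

Gripped (63 mm, 15 N). Lifting straight up, then across to the tray.

Emit:
{"op": "apply_moves", "data": {
  "steps": [0, 0, -0.2, 0, 0, 0, 50, 0, 0, -0.4, 0, 0, 0, 50, 0, 0, -0.5, 0, 0, 0, 50, 0, 0, -0.5, 0, 0, 0, 50, 0, 0, -0.3, 0, 0, 0, 50, 0, 0, 0, 0, 0, 0, 50]
}}

```text
t: 15.23
tool_pos: [0.5724, 0.0723, 0.2598]
orientation: [-0.113, 3.134, 0.0]
force: [0.5, -0.1, -0.1]
opening: 0.0633
gripper_force: 15.0
```

Run:
```python
from h import *
go((.489,.326,.25))
```

```text
t 15.23 tcp [0.5724 0.0723 0.2598] yaw 94.12 tilt [0.3  0.01] F [ 0.5 -0.1 -0.1] open 0.0633 gf 15.0
units [2.17 8.64 0.31]
```

Emit:
{"op": "apply_moves", "data": {
  "steps": [0.09, 0.4, 0, 0, 0, 0, 50, 0.18, 0.75, 0, 0, 0, -0.1, 50, 0.2, 0.78, 0, 0, 0, -0.1, 50, 0.2, 0.78, 0, 0, 0, 0, 50, 0.2, 0.78, 0, 0, 0, 0, 50, 0.2, 0.78, 0, 0, 0, 0, 50, 0.2, 0.78, 0, 0, 0, 0, 50, 0.2, 0.78, 0, 0, 0, 0, 50, 0.2, 0.78, 0, 0, 0, 0, 50, 0.2, 0.78, 0, 0, 0, 0, 50, 0.18, 0.75, 0, 0, 0, 0, 50, 0.09, 0.4, 0, 0, 0, 0, 50]
}}

```text
t: 16.23
tool_pos: [0.4819, 0.3242, 0.2546]
orientation: [0.149, -3.136, -0.0]
force: [0.6, 0.3, -0.7]
opening: 0.0633
gripper_force: 15.0
```

Emit:
{"op": "apply_moves", "data": {
  "steps": [0, 0, 0, 0, 0, 0, 50, 0, 0, 0, 0, 0, 0, 50, 0, 0, 0, 0, 0, 0, 50]
}}

```text
t: 16.48
tool_pos: [0.4842, 0.321, 0.2555]
orientation: [0.146, -3.138, 0.001]
force: [0.7, -0.3, -0.6]
opening: 0.0636
gripper_force: 15.0
```

Run:
```python
from h import *
go((.489,.326,.06))
```

```text
t 16.48 tcp [0.4842 0.321  0.2555] yaw 95.31 tilt [-0.03 -0.05] F [ 0.7 -0.3 -0.6] open 0.0636 gf 15.0
units [-0.18  0.16  6.52]
```

Emit:
{"op": "apply_moves", "data": {
  "steps": [-0.18, 0.16, 0.5, 0, 0, 0, 50, 0, 0, 0.9, 0, 0, 0, 50, 0, 0, 1, 0, 0, 0, 50, 0, 0, 1, 0, 0, 0, 50, 0, 0, 1, 0, 0, 0, 50, 0, 0, 1, 0, 0, 0, 50, 0, 0, 0.7, 0, 0, 0, 50, 0, 0, 0.3, 0, 0, 0, 50, 0, 0, 0, 0, 0, 0, 50, 0, 0, 0, 0, 0, 0, 50, 0, 0, 0, 0, 0, 0, 50]
}}

```text
t: 17.4
tool_pos: [0.4906, 0.3272, 0.0662]
orientation: [-0.145, 3.135, 0.002]
force: [0.8, 0.1, 0.5]
opening: 0.0634
gripper_force: 15.0
```

Run:
```python
from h import *
go((.489,.326,.015))
b=eyes.read_camera('side')
cv2.imwrite('pics/c7.png',cv2.resize(b[220:320,250:390,::-1],None,fx=5.6,fy=5.6,interpolation=2))
g=cv2.cvtColor(b,cv2.COLOR_RGB2GRAY)[245:292,262:322]
c,_=cv2.findContours((g<70).astype(np.uint8),0,1)
for k in c:
    if cv2.contourArea(k)>150:
        (cx,cy),ax,_=cv2.fitEllipse(k);print(cx+262,cy+245,ax,atz('side',(cx+262,cy+245),.0205))
print('pocket net',atz('side',(333.8,262.6),.011), 'proj expected pocket', proj('side',(.489,.326,.014)))
```

```text
t 17.4 tcp [0.4906 0.3272 0.0662] yaw 95.29 tilt [0.16 0.08] F [0.8 0.1 0.5] open 0.0634 gf 15.0
units [ 0.06 -0.04  1.71]
278.8717784881592 272.909854888916 (21.74648094177246, 22.508758544921875) [0.64934022 0.34336961 0.0205    ]
307.1259880065918 267.25756072998047 (21.18616485595703, 22.21248435974121) [0.57116167 0.33631266 0.0205    ]
pocket net [0.49572377 0.32743611 0.011     ] proj expected pocket [336.16621741 261.40857351]
```

View pics/c7.png

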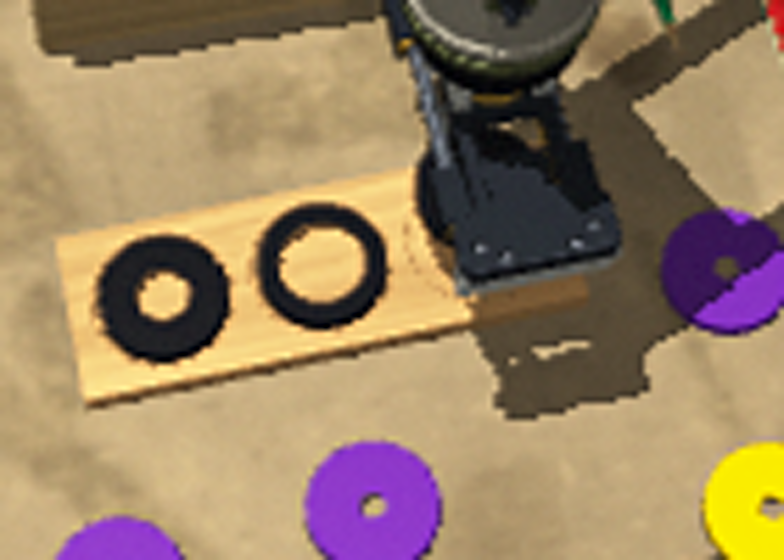

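The side crop shows both spares in place and the held disc's left edge at about (417,195), above the pocket rim, whose dashed arc is at about (408,240). Comparing both with their projections.

Run:
```python
from h import *
a=np.linspace(0,2*np.pi,361)
def left(cx,cy,r,z): 
    P=np.array([proj('side',(cx+r*np.cos(t),cy+r*np.sin(t),z)) for t in a]); i=P[:,0].argmin(); return ((P[i]-[250,220])*5.6).round(1)
T=robot.read_state()['tool_pos']
print('disc', left(T[0],T[1],.032,T[2]+.0055),left(T[0],T[1],.032,T[2]-.004))
for c in((.489,.326),(.491,.328),(.493,.3293)): print('pocket',c,left(*c,.0345,.014))
go((.4905,.3278,.024))
```

```text
disc [417.2 184.2] [416.8 192.6]
pocket (0.489, 0.326) [412.8 230.8]
pocket (0.491, 0.328) [409.4 235. ]
pocket (0.493, 0.3293) [405.7 237.8]
t 17.45 tcp [0.4907 0.3275 0.0664] yaw 95.3 tilt [0.19 0.1 ] F [-0.3  0.2  0.2] open 0.0629 gf 15.0
units [0.01 0.01 1.41]
```

Emit:
{"op": "apply_moves", "data": {
  "steps": [-0.03, 0.03, 0.3, 0, 0, 0, 50, 0, 0, 0.4, 0, 0, 0, 50, 0, 0, 0.4, 0, 0, 0, 50, 0, 0, 0.25, 0, 0, 0, 50, 0, 0, 0, 0, 0, 0, 50, 0, 0, 0, 0, 0, 0, 50, 0, 0, 0, 0, 0, 0, 50, 0, 0, 0, 0, 0, 0, 50]
}}

```text
t: 18.12
tool_pos: [0.4903, 0.3281, 0.0241]
orientation: [-0.146, 3.137, 0.001]
force: [0.7, 0.1, -0.0]
opening: 0.0635
gripper_force: 15.0
```

Run:
```python
from h import *
go((.4918,.3285,.0155))
```

```text
t 18.12 tcp [0.4903 0.3281 0.0241] yaw 95.32 tilt [0.05 0.02] F [ 0.7  0.1 -0. ] open 0.0635 gf 15.0
units [-0.05  0.01  0.29]
```

Emit:
{"op": "apply_moves", "data": {
  "steps": [-0.05, 0.01, 0.1, 0, 0, 0, 50, 0, 0, 0.05, 0, 0, 0, 50, 0, 0, 0.05, 0, 0, 0, 50, 0, 0, 0, 0, 0, 0, 50, 0, 0, 0, 0, 0, 0, 50, 0, 0, 0, 0, 0, 0, 50]
}}

```text
t: 18.62
tool_pos: [0.4913, 0.3283, 0.0175]
orientation: [0.146, -3.138, -0.0]
force: [0.4, 0.3, -0.7]
opening: 0.0636
gripper_force: 15.0
```

Emit:
{"op": "apply_moves", "data": {
  "steps": [0, 0, 0.03, 0, 0, 0, 50, 0, 0, 0, 0, 0, 0, 50, 0, 0, 0, 0, 0, 0, 50]
}}

```text
t: 18.87
tool_pos: [0.4913, 0.3283, 0.0166]
orientation: [0.146, -3.138, 0.0]
force: [-0.2, 0.1, -1.0]
opening: 0.0631
gripper_force: 15.0
```

Emit:
{"op": "apply_moves", "data": {
  "steps": [0, 0, 0.03, 0, 0, 0, 50, 0, 0, 0, 0, 0, 0, 50, 0, 0, 0, 0, 0, 0, 50]
}}

```text
t: 19.12
tool_pos: [0.4913, 0.3283, 0.0156]
orientation: [0.146, -3.138, 0.0]
force: [1.0, -0.7, -1.2]
opening: 0.0637
gripper_force: 15.0
```

Emit:
{"op": "apply_moves", "data": {
  "steps": [0, 0, 0.03, 0, 0, 0, 50, 0, 0, 0, 0, 0, 0, 50, 0, 0, 0, 0, 0, 0, 50]
}}

```text
t: 19.37
tool_pos: [0.4913, 0.3283, 0.0147]
orientation: [0.146, -3.138, 0.0]
force: [0.2, -0.4, -0.1]
opening: 0.0633
gripper_force: 15.0
```

Emit:
{"op": "apply_moves", "data": {
  "steps": [0, 0, 0.02, 0, 0, 0, 50, 0, 0, 0, 0, 0, 0, 50, 0, 0, 0, 0, 0, 0, 50]
}}

```text
t: 19.62
tool_pos: [0.4914, 0.3284, 0.0145]
orientation: [-0.146, 3.138, 0.0]
force: [-1.9, -1.2, 3.2]
opening: 0.0631
gripper_force: 15.0
```

Contact at 3 N; opening gently and lifting.

Emit:
{"op": "apply_moves", "data": {
  "steps": [0, 0, 0, 0, 0, 0, 71, 0, 0, 0, 0, 0, 0, 75, 0, 0, 0, 0, 0, 0, 80, 0, 0, 0, 0, 0, 0, 90, 0, 0, 0, 0, 0, 0, 90, 0, 0, -0.1, 0, 0, 0, 90, 0, 0, -0.4, 0, 0, 0, 90, 0, 0, -0.8, 0, 0, 0, 90, 0, 0, -1, 0, 0, 0, 90, 0, 0, -1, 0, 0, 0, 90, 0, 0, -1, 0, 0, 0, 90, 0, 0, -1, 0, 0, 0, 90]
}}

```text
t: 20.62
tool_pos: [0.4911, 0.3281, 0.1756]
orientation: [-0.146, 3.138, 0.0]
force: [-0.2, -0.1, -0.6]
opening: 0.0841
gripper_force: 0.0
```

Emit:
{"op": "apply_moves", "data": {
  "steps": [0.9, 0, -0.8, 0, 0, 0, 90, 0.9, 0.3, -0.4, 0, 0, 0, 90, 0.5, 1, 0, 0, 0, 0, 90, 0, 1, 0, 0, 0, 0, 90, 0, 1, 0, 0, 0, 0, 90, 0, 1, 0, 0, 0, 0, 90, 0, 0.8, 0, 0, 0, 0, 90, 0, 0.5, 0, 0, 0, 0, 90, 0, 0, 0, 0, 0, 0, 90, 0, 0, 0, 0, 0, 0, 90]
}}

```text
t: 21.45
tool_pos: [0.4067, 0.4894, 0.2095]
orientation: [-0.148, 3.138, -0.001]
force: [0.7, -0.2, -0.1]
opening: 0.0838
gripper_force: 0.0
```

Run:
```python
from h import *
go((.49,.32,.3))
a=eyes.read_camera('top'); b=eyes.read_camera('side')
cv2.imwrite('pics/c8.png',cv2.resize(np.hstack([a[140:250,235:485],b[215:325,250:370]])[:,:,::-1],None,fx=2.1,fy=2.1,interpolation=2))
for c,im,bx in(('top',a,(250,145,42,95)),('side',b,(262,235,100,60))):
    x,y,w,h=bx;g=cv2.cvtColor(im,cv2.COLOR_RGB2GRAY)[y:y+h,x:x+w]
    for k in cv2.findContours((g<70).astype(np.uint8),0,1)[0]:
        if cv2.contourArea(k)>150:
            (cx,cy),ax,_=cv2.fitEllipse(k);print(c,cx+x,cy+y,np.round(ax,1),atz(c,(cx+x,cy+y),.0205).round(4))
```

```text
t 21.45 tcp [0.4067 0.4894 0.2095] yaw 95.39 tilt [ 0.   -0.03] F [ 0.7 -0.2 -0.1] open 0.0838 gf 0.0
units [-2.23 -5.88 -3.01]
top 271.22489738464355 219.43026733398438 [21.5 21.7] [0.4896 0.327  0.0205]
top 269.3870162963867 191.41744232177734 [21.3 22. ] [0.5671 0.3334 0.0205]
top 267.32129287719727 163.69158935546875 [20.9 21.8] [0.6452 0.3406 0.0205]
side 278.8827533721924 272.9250373840332 [21.8 22.6] [0.6493 0.3434 0.0205]
side 307.03525161743164 267.2566032409668 [21.2 22.4] [0.5714 0.3363 0.0205]
side 334.59691619873047 261.9862804412842 [21.5 21.9] [0.4942 0.33   0.0205]
```

View pics/c8.png

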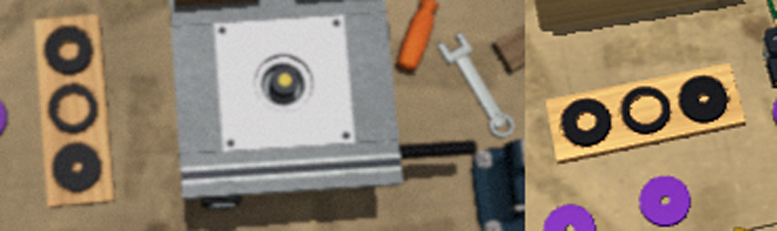

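The disc lies in the near pocket (top px (271,219), side px (335,262)), about 1 mm from the pocket spacing in both views. The spares are unmoved, the lever is level and the nut is up.

```bash
python3 -c "
from plant import robot
print(robot.close_job())"
```

```text
the job is handed in; nothing more can be done
None
```

The job is handed in after about 21.5 s of robot time: the lift lever was pressed down to its stop and left there. The insert was set down flat, same face up, in the empty pocket, and both spares are untouched.

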